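# Gauge two chair-leg sleeves and rack the one that fits

## Robot

A 6-joint arm with a two-finger parallel gripper is mounted at the origin on the work surface. World frame = base frame: x ahead of the robot, y to its left, z up, the work surface at z = 0. Lengths are in m, angles in rad, forces in N, time in s.
With the tool pointing down it reaches from about 0.35 to 0.85 m from the base axis. Payload 8.1 kg.
Tool frame: the origin (TCP) lies midway between the tips of the shut fingers; the grasp point (between the pads) lies 19 mm behind it; x points along the fingers, z is the direction in which the jaws open and shut, and the axes are right-handed (so a half turn about x gives the same grasp; the last joint's range is limited). The gripper opens to 85 mm and grips with 20 to 120 N. Pads are 22 mm wide; open, the fingers measure 114 mm over their backs; the gripper's body (76 mm by 85 mm) begins 54 mm behind the grasp point. The pads swing forward as they close: fully open they stand 13 mm farther back than shut.
Start: joints at [-1.375, 0.13, 1.488, -0, 1.523, -0.085], TCP at [0.166, -0.576, 0.231] pointing down, gripper open.
Joint ranges: [-2.96, 2.96], [-0.89, 2.26], [0.02, 2.5], [-1.34, 4.48], [0, 2.73], [-2.66, 2.66]. Speed limits (rad/s): [2.39, 2.39, 2.79, 3.14, 3.14, 3.14].

## Interface

Orientations are given as a unit quaternion [w, x, y, z].
In Python, from rig import r gives the robot as it stands. The module is installed in compiled form; this text tells all that it offers.
- The arm moves only by the tool play_rows, never from a script. Its argument "increments" is one flat list of numbers, 7 for each row, row after row: the opening, from 0 (shut) to 1 (fully open), then the shift along the tool's x, y, z in mm, then the turn, a rotation vector about the tool's x, y, z in rad. In form: [fingers, x, y, z, rx, ry, rz, fingers, x, y, z, rx, ry, rz, ...]. A call has exactly 10 rows; each row is the pose to reach, as a shift and turn from the pose commanded when the call began, along the tool's axes at that moment; what a row does not reach only later rows make up. A row lasts 1/12 s, in which the tool goes at most 41.7 mm and 7.16 degrees, less where a joint would pass 70% of its speed; a pose out of reach is approached as far as the arm can. A call with a gripper value outside its range is refused whole. The fingers move at their own pace and stop on an object; the grip force is fixed at half the most. Time passes only in rows, so rows that repeat a pose let the fingers close, or fill a call up. It gives the time, the measured TCP pose, the force and the opening at its end, in the units of the state.
- r.observe(): the state, without advancing time (a new reading comes with each control period).
- r.read_camera(name): name is "side" or "top"; returns a dict with "image" (420x560x3 uint8, red, green, blue), "fovy" (degrees; the focal length in pixels is half the picture's height over the tangent of half this angle, whatever the lens; pixels are square), "cx", "cy" (the principal point, pixels), "world_to_cam" (4x4, takes a point from world to camera coordinates). Camera axes: x right, y down, z forward; pixel columns grow to the right and rows downward; lengths in m; the calibration is good to about 2 mm. A picture is of the moment at which its call begins. There is no depth.
- r.finish_job(): hands the job in, once; it reports no verdict.
The state is a dict: "clock": time; "q": joint angles; "joint_vel": joint speeds; "joint_efforts": joint torques, N m; "tool_pos": TCP position; "eef_rot": TCP orientation; "contact_force": force on the tool from outside, world axes, zero at the start; "wrist_torque": the same for the moment, N m; "finger_gap": finger opening in m.
Only numpy, scipy, OpenCV 4.12 (cv2) and the standard library are available. Lean on these libraries where they do the work, as an engineer would, in place of code of your own. Each camera call takes 0.05 s, during which the arm holds its last target. There are 200 camera calls.

## Task

We are setting up the chairs, and one of the two loose brass-coloured leg sleeves lying on the table is blocked inside. Try them on the level steel gauge pin to find the one that slides fully home against the shoulder; take that one off, put it down flat on the table and let go. The rack has no room for fingers beside a sleeve, so take it again by its ends and lay it gently in the middle of the empty slot of the plywood rack, flat on the slot's floor; put the sleeve that does not fit in the grey tub, and leave the tumbler, candle jar and flower pot where they are.

Things in the scene. Friction and masses are not known exactly. Their poses are not given: they have to be found in the camera images.
- sleeve_a: One of two loose look-alike brass-finished square leg sleeves, 50 x 50 mm outside, 66 mm long, about 0.25 kg, lying flat. Origin: centre of its underside; x axis along its length and bore, z up. A 29 mm square bore runs through it. In one of the two a hidden collar at mid-length stops the pin about 22 mm short of the shoulder, from either end; only trying on the pin shows which.
- sleeve_b: The other of two loose look-alike brass-finished square leg sleeves, 50 x 50 mm outside, 66 mm long, about 0.25 kg, lying flat. Origin: centre of its underside; x axis along its length and bore, z up. A 29 mm square bore runs through it. In one of the two a hidden collar at mid-length stops the pin about 22 mm short of the shoulder, from either end; only trying on the pin shows which.
- sleeve_a_mid (a point): Centre of sleeve_a (middle of its bore, 25 mm above its underside), same axes as the sleeve. The walls around the bore are 10.5 mm thick. The two sleeves lie in either order on the table.
- sleeve_b_mid (a point): Centre of sleeve_b (middle of its bore, 25 mm above its underside), same axes as the sleeve. The walls around the bore are 10.5 mm thick. The two sleeves lie in either order on the table.
- gauge_face (a point): Fixed plug gauge: level steel pin on a grey post (20 mm higher than the pin axis). Point: centre of the 48 mm round shoulder's face, on the pin axis, 90 mm above the table; nothing stands under the pin. z up; the pin runs along +y for 52 mm: 26 mm thick for 40 mm, then tapering to 16 mm. A sleeve fully home has an end face on the shoulder, its centre 33 mm out.
- rack_slot (a point): Fixed plywood rack, three slots side by side, 76 mm long, open at the ends and above; the outer two hold sleeves. Point: centre of the empty middle slot's floor, 6 mm above the table. The slot runs along x, 56 mm wide (y) between 4 mm boards 58 mm tall above its floor: no room for fingers beside a sleeve, only at its ends; z up.
- tub: Fixed open grey plastic tub, 170 x 170 mm outside, 50 mm high, walls and floor 5 mm. Origin: centre of its underside; x and y along its sides.
- tumbler: Bystander: blue tumbler, 70 mm wide, 100 mm high, standing loose. Origin: centre of its underside.
- candle_jar: Bystander: amber candle jar with a brass lid, 64 mm wide, 80 mm high, standing loose. Origin: centre of its underside.
- flower_pot: Bystander: brass pot of flowers, 84 mm wide, about 145 mm high, standing loose. Origin: centre of its underside.
There are look-alikes about, which are no part of the job. What is shaped like the part that bears rack_slot but purple is not meant.

How it is judged:
On the way, in this order (a step that is already met when the one before it is completed fails the run):
1. the sleeve with the clear bore is fully home on the gauge pin (y of sleeve_a_mid in the frame of gauge_face between 0.029 and 0.0365 m and x of sleeve_a_mid in the frame of gauge_face between -0.006 and 0.006 m and z of sleeve_a_mid in the frame of gauge_face between -0.006 and 0.006 m and angle between the x axis of sleeve_a and the y axis of gauge_face, either way round below 0.12 rad), for 0.1 s.
2. that sleeve lies flat on the table, let go (height (world z) of sleeve_a_mid below 0.03 m and angle between sleeve_a's own x axis and vertical between 1.47 and 1.67 rad and contact force between sleeve_a and the fingers below 0.1 N and linear speed of sleeve_a below 0.02 m/s), for 0.1 s.
At the end, for the whole second after the job is handed in: The sleeve with the clear bore lies at rest flat on the floor of the middle rack slot (centre within 15 mm of the slot's middle lengthways, within 6 mm sideways and 4 mm of its resting height, along the slot within 0.15 rad); the blocked sleeve rests down inside the tub (x of sleeve_a_mid in the frame of rack_slot between -0.015 and 0.015 m and y of sleeve_a_mid in the frame of rack_slot between -0.006 and 0.006 m and z of sleeve_a_mid in the frame of rack_slot between 0.021 and 0.029 m and angle between the x axis of sleeve_a and the x axis of rack_slot, either way round below 0.15 rad and x of sleeve_b_mid in the frame of tub between -0.07 and 0.07 m and y of sleeve_b_mid in the frame of tub between -0.07 and 0.07 m and z of sleeve_b_mid in the frame of tub between 0 and 0.06 m and linear speed of each of sleeve_a, sleeve_b below 0.02 m/s); the robot touches nothing.
It fails at once if the sleeve is dropped into the rack slot (faster than 0.45 m/s within the slot) (linear speed of sleeve_a above 0.45 m/s and horizontal distance between sleeve_a_mid and rack_slot below 0.03 m and z of sleeve_a_mid in the frame of rack_slot below 0.055 m).
It fails at once if the tumbler is moved more than 30 mm (distance of tumbler from where it was at the start of the episode above 0.03 m).
It fails at once if the candle jar is moved more than 30 mm (distance of candle_jar from where it was at the start of the episode above 0.03 m).
It fails at once if the flower pot is moved more than 30 mm (distance of flower_pot from where it was at the start of the episode above 0.03 m).
It also fails if it takes over 72 s, if anything falls off the work surface, if the arm or the gripper's body presses on something with over 40 N, if the wrist force passes 120 N, or if a joint passes its speed limit or range.

## Working session

There is one attempt and no reset: what is moved stays moved. The work goes in short steps, Python scripts to look and compute and a tool call to move; the robot and the scene stay as the last step left them, time stands still between calls to the robot, and variables do not carry over. Pictures are saved under pics/ and viewed, on a budget of 10 in all, crops included, one or two more only if the job needs it, and the job is handed in when it is done.

Besides the shell and the picture viewer there is one more tool, called after "Request:" as name(argument=value, ...), one argument or row to a line, values as JSON. play_rows: Moves the arm, as the interface text tells. Its arguments: {"type":"object","properties":{"increments":{"type":"array"}},"required":["increments"]}

```bash
mkdir -p pics; cat > h.py <<'E'
import numpy as np, cv2
from rig import r
def cam(n):
    c=r.read_camera(n); im=c["image"]; f=im.shape[0]/2/np.tan(np.radians(c["fovy"])/2)
    return im[:,:,::-1].copy(), f, c["cx"],c["cy"],np.array(c["world_to_cam"])
def ray(C,u,v):
    _,f,cx,cy,T=C; R=T[:3,:3]; o=-R.T@T[:3,3]; return o, R.T@np.array([(u-cx)/f,(v-cy)/f,1.])
def onz(C,u,v,z):
    o,d=ray(C,u,v); return o+d*(z-o[2])/d[2]
def proj(C,p):
    _,f,cx,cy,T=C; q=T[:3,:3]@np.array(p)+T[:3,3]; return q[0]/q[2]*f+cx,q[1]/q[2]*f+cy
E
python3 - <<'E'
from h import *
for n in("top","side"):
    C=cam(n); cv2.imwrite(f"pics/{n}0.png",C[0]); print(n,C[1:4],np.round(C[4],3).tolist())
print(r.observe())
E
```

```text
top (np.float64(424.94982869332165), 280.24163690029525, 210.0122066888241) [[-0.017, -1.0, 0.013, 0.115], [-0.996, 0.016, -0.082, 0.569], [0.082, -0.014, -0.997, 1.289], [0.0, 0.0, 0.0, 1.0]]
side (np.float64(389.1336068284292), 280.19738250487177, 212.21892791461434) [[-0.977, -0.211, 0.008, 0.609], [-0.153, 0.683, -0.714, 0.074], [0.145, -0.699, -0.7, 1.169], [0.0, 0.0, 0.0, 1.0]]
{'clock': 0.1, 'q': array([-1.37541185e+00,  1.31098970e-01,  1.48919830e+00, -2.42928649e-05,
        1.52302176e+00, -8.53930686e-02]), 'joint_vel': array([ 0.00098973, -0.00231221, -0.00364604,  0.00069608, -0.0001368 ,
        0.00157756]), 'joint_efforts': array([ 4.06412428e-04, -5.70953393e+01, -5.01940763e+01, -2.73557953e-04,
        8.19682115e-03,  1.81560017e-05]), 'tool_pos': array([ 0.16617811, -0.57599137,  0.23032606]), 'eef_rot': array([ 0.56458453,  0.42551713,  0.5655053 , -0.42471548]), 'contact_force': array([-0.02214902, -0.12063863, -1.16707246]), 'wrist_torque': array([-0.01793221,  0.04068578,  0.01414235]), 'finger_gap': 0.08561512665073125}
```

View pics/top0.png

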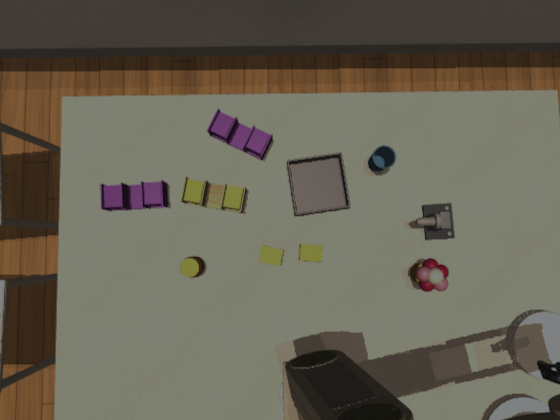

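View pics/side0.png

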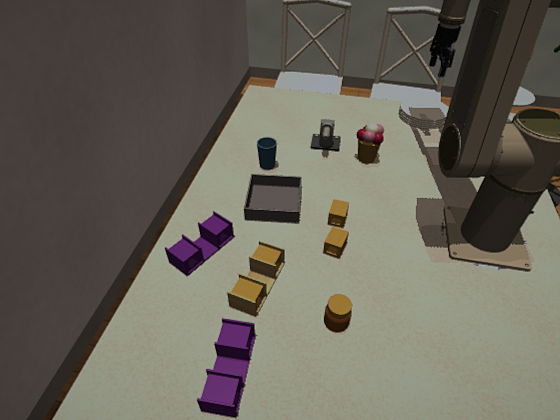

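Two things could be taken for the loose sleeves: the sleeves in the rack's outer slots, top view (195,191) and (234,197), and the candle lid (191,267). The loose ones are at (271,256) and (311,253). The racks are plywood (215,195), which is the one I want, and purple (240,137) and (135,196), which are not. Next I'll check this in a close crop and measure.

```bash
python3 - <<'E'
from h import *
C=cam("top"); S=cam("side")
for n,X in(("top",C),("side",S)): print(n,"cam at",np.round(-X[4][:3,:3].T@X[4][:3,3],3))
def blobs(X,lo,hi,amin=60):
    h=cv2.cvtColor(X[0],cv2.COLOR_BGR2HSV); m=cv2.inRange(h,lo,hi)
    cs,_=cv2.findContours(m,cv2.RETR_EXTERNAL,cv2.CHAIN_APPROX_NONE)
    return [c for c in cs if cv2.contourArea(c)>amin]
for n,X in(("top",C),("side",S)):
  for c in blobs(X,(15,120,90),(35,255,255)):
    R=cv2.minAreaRect(c); P=[onz(X,u,v,.05) for u,v in cv2.boxPoints(R)]
    print(n,np.round(R[0],1),np.round(R[1],1),round(R[2]),"ctr",np.round(onz(X,*R[0],.05),4),[np.round(p[:2],3).tolist() for p in P])
im=C[0]
a=cv2.resize(im[160:280,170:340],None,fx=4.7,fy=4.7,interpolation=cv2.INTER_CUBIC)
cv2.imwrite("pics/c1.png",a)
b=cv2.resize(im[190:250,400:480],(400,300),interpolation=cv2.INTER_CUBIC)
s=cv2.resize(S[0][110:170,290:370],(400,300),interpolation=cv2.INTER_CUBIC)
s2=cv2.resize(S[0][190:320,220:360],(400,372),interpolation=cv2.INTER_CUBIC)[:300]
s3=cv2.resize(C[0][140:220,280:400],(400,267),interpolation=cv2.INTER_CUBIC); s3=np.pad(s3,((0,33),(0,0),(0,0)))
cv2.imwrite("pics/c2.png",np.vstack([np.hstack([b,s]),np.hstack([s2,s3])]))
E
```

```text
top cam at [0.463 0.124 1.33 ]
side cam at [0.437 0.896 0.866]
top [ 27.  391.5] [55. 54.] 90 ctr [0.0525 0.8496 0.05  ] [[0.132, 0.93], [0.129, 0.774], [-0.026, 0.77], [-0.023, 0.924]]
top [  9.5 370.5] [13. 13.] 90 ctr [0.1128 0.902  0.05  ] [[0.132, 0.921], [0.131, 0.884], [0.094, 0.883], [0.095, 0.92]]
top [189. 267.] [18. 18.] 90 ctr [0.4024 0.3813 0.05  ] [[0.43, 0.408], [0.429, 0.354], [0.375, 0.355], [0.376, 0.408]]
top [270.6 255.1] [21.2 15.5] 12 ctr [0.4333 0.1374 0.05  ] [[0.418, 0.174], [0.463, 0.163], [0.449, 0.101], [0.404, 0.112]]
top [310.  252.5] [21.8 15.6] 4 ctr [0.439 0.019 0.05 ] [[0.419, 0.054], [0.465, 0.049], [0.459, -0.016], [0.413, -0.011]]
top [ 28.5 255. ] [40. 57.] 90 ctr [0.4464 0.8575 0.05  ] [[0.507, 0.944], [0.504, 0.775], [0.386, 0.772], [0.389, 0.939]]
top [232.7 196.9] [16.6 21.2] 10 ctr [0.6106 0.2493 0.05  ] [[0.584, 0.28], [0.647, 0.268], [0.637, 0.219], [0.574, 0.231]]
top [193.2 190.8] [16.5 21.6] 11 ctr [0.631  0.3686 0.05  ] [[0.604, 0.399], [0.669, 0.387], [0.658, 0.338], [0.594, 0.351]]
top [ 24. 144.] [20. 44.] 90 ctr [0.7824 0.8816 0.05
[... 250 characters left out ...]
05  ] [[0.43, 0.337], [0.375, 0.324], [0.37, 0.38], [0.423, 0.392]]
side [246.8 288.7] [27.3 17.6] 21 ctr [0.6302 0.3649 0.05  ] [[0.666, 0.383], [0.665, 0.332], [0.594, 0.346], [0.597, 0.396]]
side [266.2 254. ] [25.6 14.5] 18 ctr [0.6094 0.2463 0.05  ] [[0.645, 0.264], [0.645, 0.214], [0.573, 0.228], [0.575, 0.277]]
side [336.2 236.4] [19.  17.1] 18 ctr [0.4316 0.141  0.05  ] [[0.461, 0.167], [0.454, 0.102], [0.401, 0.114], [0.41, 0.178]]
side [338.6 207.4] [16.5 15. ] 14 ctr [0.4374 0.0209 0.05  ] [[0.464, 0.05], [0.461, -0.017], [0.41, -0.009], [0.415, 0.057]]
side [355.   91.1] [28.1  6.8] 4 ctr [ 0.4456 -0.7376  0.05  ] [[0.504, -0.7], [0.509, -0.764], [0.385, -0.776], [0.384, -0.712]]
```

View pics/c1.png

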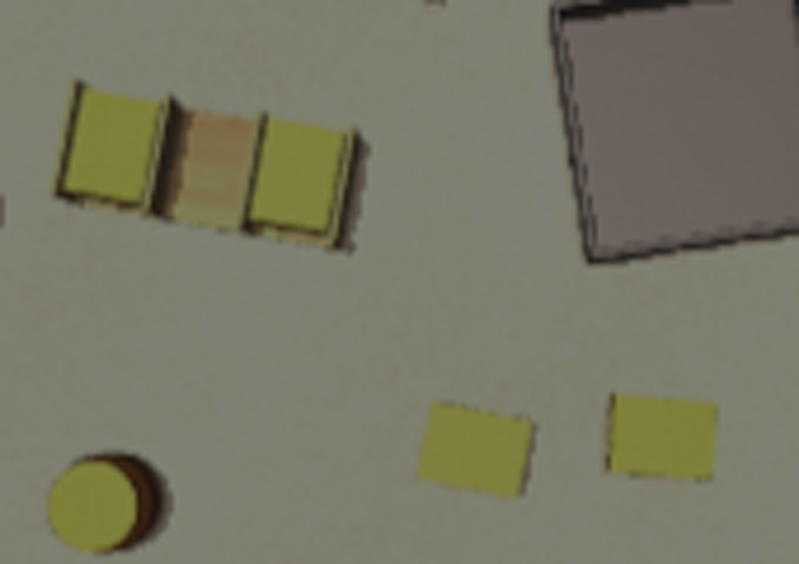

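View pics/c2.png

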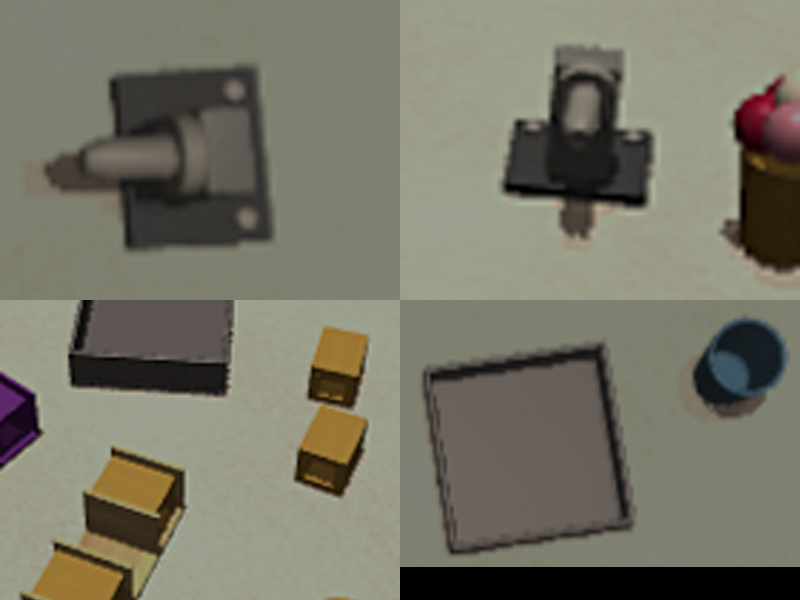

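```bash
cat >> h.py <<'E'
from scipy.spatial.transform import Rotation as Ro
def pose():
    s=r.observe(); w,x,y,z=s["eef_rot"]; return s,Ro.from_quat([x,y,z,w])
def plan(p,phi):
    """shift mm / rotvec in tool axes to TCP p, tool down, jaw axis at yaw phi (or phi+pi)"""
    s,R=pose(); best=None
    for f in(phi,phi+np.pi):
        z=np.array([np.cos(f),np.sin(f),0]); x=np.array([0,0,-1.]); G=Ro.from_matrix(np.c_[x,np.cross(z,x),z])
        v=(R.inv()*G).as_rotvec()
        if best is None or np.linalg.norm(v)<np.linalg.norm(best): best=v
    print("shift",np.round(R.inv().apply(np.array(p)-s["tool_pos"])*1000,1),"rot",np.round(best,3),"t",round(s["clock"],2),"q6",round(s["q"][5],2))
E
python3 - <<'E'
from h import *
s,R=pose(); print(np.round(R.as_matrix(),3))
C=cam("top"); S=cam("side")
# base plate (dark) in both views
for n,X,(u0,u1,v0,v1) in(("top",C,(415,462,195,248)),("side",S,(305,348,115,160))):
    g=cv2.cvtColor(X[0],cv2.COLOR_BGR2GRAY)[v0:v1,u0:u1]
    m=(g<75).astype(np.uint8)*255
    c=max(cv2.findContours(m,cv2.RETR_EXTERNAL,cv2.CHAIN_APPROX_NONE)[0],key=cv2.contourArea)
    q=cv2.minAreaRect(c); B=cv2.boxPoints(q)+[u0,v0]
    print(n,np.round(q,1) if 0 else q,[np.round(onz(X,u,v,.006)[:2],4).tolist() for u,v in B])
# pin: per column, bright span in top view
g=cv2.cvtColor(C[0],cv2.COLOR_BGR2GRAY); print(g[210:236,412:446])
# tub dark rim, top
g2=g[145:225,280:356]; m=(g2<60).astype(np.uint8)
c=max(cv2.findContours(m,cv2.RETR_EXTERNAL,cv2.CHAIN_APPROX_NONE)[0],key=cv2.contourArea)
q=cv2.minAreaRect(c); print("tub",q,np.round(onz(C,q[0][0]+280,q[0][1]+145,.05),3))
E
```

```text
[[-0.     0.961  0.277]
 [ 0.001  0.277 -0.961]
 [-1.     0.    -0.001]]
top ((18.607688903808594, 26.438461303710938), (34.557823181152344, 37.77508544921875), 86.8201675415039) [[0.5804, -0.3143], [0.5851, -0.4338], [0.4767, -0.4343], [0.4722, -0.3156]]
side ((20.344261169433594, 24.713115692138672), (27.975543975830078, 32.68340301513672), 5.19442892074585) [[0.572, -0.2871], [0.5958, -0.5143], [0.4811, -0.5206], [0.4689, -0.2943]]
[[126 127 127 127 126 126 126 126 127 115  66  34  54  54  53  54  54  54
   54  55  53  52  53  53  53  53  54  54  52  53  53  54  51  47]
 [126 126 127 126 126 125 126 126 126 119  82  33  54  54  53  53  54  55
   55  55  53  53  53  52  53  52  46  49  54  63  68  69  72  72]
 [126 126 126 126 125 126 127 126 126 121  94  32  52  53  53  54  54  54
   55  53  51  49  52  52  53  55  40  47  75  89  90  90  91  91]
 [126 126 125 125 126 126 126 126 127 125 105  31  52  53  53  54  53  49
   48  44  42  40  44  55  65  68  58  53  87 102  98  97  96  94]
 [127 126 125 126 126 126 126 126 127 125 107  31  51  54  53  51  45  36
   34  29  33  33  37  
[... 2434 characters left out ...]
2  51]
 [124 124 126 126 126 126 126 125 123 124 120 115  82  30  51  52  52  50
   51  52  50  52  50  50  53  52  52  53  53  53  53  53  52  51]
 [125 125 126 126 127 126 126 125 125 125 124 117  81  30  51  54  53  54
   53  53  53  55  53  52  53  53  53  53  53  53  53  53  53  52]
 [125 125 125 125 125 125 125 124 124 125 125 121  97  32  52  54  53  53
   53  54  53  53  53  52  52  52  53  52  52  52  53  53  52  51]
 [125 125 124 125 125 125 125 124 124 125 126 126 111  29  51  54  53  53
   53  53  53  53  53  53  53  53  52  53  52  53  53  53  52  51]]
tub ((38.58435821533203, 38.062347412109375), (51.82026672363281, 52.858646392822266), 81.46923065185547) [ 0.649 -0.012  0.05 ]
```

```bash
python3 - <<'E'
from h import *
C=cam("top"); S=cam("side")
g=cv2.cvtColor(C[0],cv2.COLOR_BGR2GRAY).astype(float)
def cross(a,lev,first=True):
    s=a-lev; i=np.where(s[:-1]*s[1:]<0)[0]
    if len(i)==0: return None
    i=i[0]; return i+s[i]/(s[i]-s[i+1])
def edge(rows,us,lev,vert,z=.006):
    P=[]
    for k in rows:
        a=g[k,us[0]:us[1]] if vert else g[us[0]:us[1],k]
        if us[2]: a=a[::-1]
        c=cross(a,lev)
        if c is None: continue
        c=us[1]-1-c if us[2] else us[0]+c
        P.append(onz(C,*((c,k) if vert else (k,c)),z)[:2])
    P=np.array(P); l=cv2.fitLine(P.astype(np.float32),cv2.DIST_HUBER,0,1e-4,1e-4).ravel(); return np.median(P,0),l,len(P)
for n,a in dict(left=(list(range(208,214))+list(range(230,238)),(412,432,0),90,True),right=(range(208,236),(440,465,1),90,True),
  top=(range(426,450),(195,215,0),90,False),bot=(range(428,450),(230,250,1),90,False)).items():
    m,l,k=edge(*a); print(n,k,np.round(m,4),"deg",round(np.degrees(np.arctan2(l[1],l[0])),2), np.round(l[2:],4))
# pin axis: intensity above-dark centroid over columns 425..433
P=[]
for u in range(424,434):
    col=g[214:230,u]; a=cross(col[1:],48); b=cross(col[::-1][1:],45)
    if a is None or b is None: continue
    P.append((u,215+a,228-b)); 
print(np.round(P,2).tolist())
for u,a,b in P[::3]: print(np.round(onz(C,u,(a+b)/2,.09)[:2],4))
# tip: row 219-223 edge between dark 45 and ~100
for k in (220,221,222): print("tip",k,412+cross(g[k,415-3:420],65.) if cross(g[k,412:420],65.) else None, g[k,414:420])
for u in (416.4,417): print(np.round(onz(C,u,221,.09),4))
# shoulder face edge, row 214 & 226
for k in (214,215,226,227): c=cross(g[k,432:438],55.); print("sh",k,c and 432+c)
for v,z in((214,.107),(220.5,.114),(227,.105)): print(np.round(onz(C,435.3,v,z),4))
gs=cv2.cvtColor(S[0],cv2.COLOR_BGR2GRAY); 
cv2.imwrite("pics/s1.png",cv2.resize(S[0][112:167,300:355],(770,770) if 0 else (600,600),interpolation=cv2.INTER_CUBIC))
print("rack mid est")
E
```

```text
left 14 [ 0.5006 -0.3412] deg 3.38 [ 0.5198 -0.3407]
right 28 [ 0.5272 -0.4346] deg 2.89 [ 0.5273 -0.4345]
top 24 [ 0.5849 -0.3894] deg -86.95 [ 0.5848 -0.3936]
bot 22 [ 0.4736 -0.3872] deg -88.57 [ 0.4733 -0.3835]
[[424.0, 215.14, 227.86], [425.0, 215.4, 225.44], [426.0, 216.71, 225.38], [427.0, 216.69, 225.41], [428.0, 216.64, 225.35], [429.0, 216.57, 225.22], [430.0, 216.46, 225.24], [431.0, 216.33, 225.23], [432.0, 216.21, 225.4], [433.0, 216.13, 225.56]]
[ 0.5245 -0.3145]
[ 0.5257 -0.3234]
[ 0.5262 -0.3323]
[ 0.526  -0.3411]
tip 220 415.5952380952381 [105.  90.  48.  81. 100. 105.]
tip 221 414.26666666666665 [ 69.  54.  46.  82. 108. 110.]
tip 222 416.5882352941176 [ 61.  51.  45.  79. 101. 104.]
[ 0.5264 -0.2922  0.09  ]
[ 0.5264 -0.2939  0.09  ]
sh 214 434.95
sh 215 435.19354838709677
sh 226 435.9047619047619
sh 227 435.8
[ 0.5449 -0.3424  0.107 ]
[ 0.5257 -0.3388  0.114 ]
[ 0.5073 -0.3414  0.105 ]
rack mid est
```

View pics/s1.png

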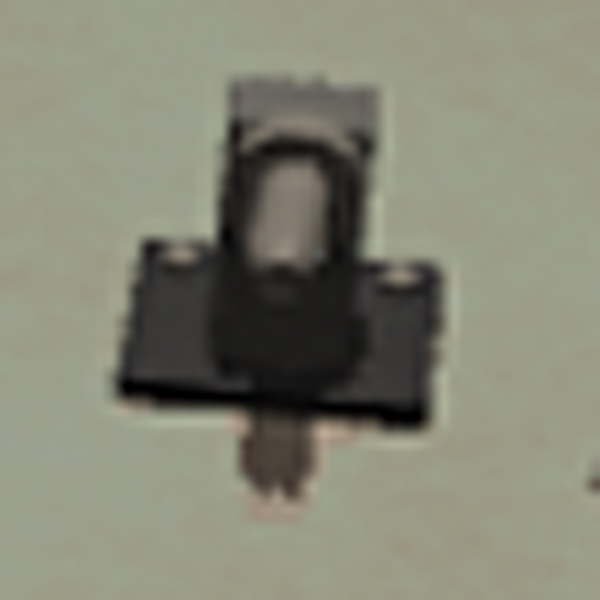

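```bash
python3 - <<'E'
from h import *
plan([.438,.02,.23],np.radians(-4.5))
S=cam("side")
for u,v in((326.9,125.8),(326,136.8)):
    print(np.round(onz(S,u,v,.10),4),np.round(onz(S,u,v,.09),4))
C=cam("top"); h=cv2.cvtColor(C[0],cv2.COLOR_BGR2HSV)
print("pot",np.round(onz(C,433,275,.12),3),"tumbler",np.round(onz(C,383,158,.1),3),"candle",np.round(onz(C,191,267,.08),3))
E
```

```text
shift [   1.3  426.4 -497.7] rot [-1.211 -0.    -0.   ] t 0.4 q6 -0.09
[ 0.5248 -0.3471  0.1   ] [ 0.526  -0.3633  0.09  ]
[ 0.5188 -0.2752  0.1   ] [ 0.5199 -0.2905  0.09  ]
pot [ 0.371 -0.323  0.12 ] tumbler [ 0.713 -0.198  0.1  ] candle [0.404 0.369 0.08 ]
```

Request:
play_rows(
  increments=[1,0,43,-50,-0.12,0,0,1,0,85,-100,-0.24,0,0,1,0,128,-149,-0.36,0,0,1,0,170,-199,-0.48,0,0,1,0,213,-249,-0.61,0,0,1,0,256,-299,-0.73,0,0,1,0,298,-348,-0.85,0,0,1,0,341,-398,-0.97,0,0,1,0,384,-448,-1.09,0,0,1,0,426,-498,-1.211,0,0],
)

```text
clock: 1.33
tool_pos: [0.3393, -0.1955, 0.2317]
eef_rot: [0.707, 0.026, 0.706, -0.026]
contact_force: [1.2, 0.2, 0.8]
finger_gap: 0.0853
```

```bash
python3 -c "
from h import *
plan([.438,.02,.1],np.radians(-4.5)); print(pose()[0]['tool_pos'])"
```

```text
shift [131.6 222.3  82.4] rot [0.005 0.001 0.001] t 1.33 q6 -0.58
[ 0.33931528 -0.19554045  0.23165008]
```

Request:
play_rows(
  increments=[1,0,38,14,0,0,0,1,0,75,28,0,0,0,1,0,112,42,0,0,0,1,20,149,56,0,0,0,1,40,186,70,0.005,0,0,1,70,222,82,0.005,0,0,1,105,222,82,0.005,0,0,1,131,222,82,0.005,0,0,1,131,222,82,0.005,0,0,1,131,222,82,0.005,0,0],
)

```text
clock: 2.17
tool_pos: [0.4367, 0.0178, 0.0993]
eef_rot: [0.705, 0.03, 0.708, -0.029]
contact_force: [0.8, -0.2, 1.1]
finger_gap: 0.0857
```

```bash
python3 -c "
from h import *
plan([.438,.02,.009],np.radians(-4.5))"
```

```text
shift [90.3  2.4  1.5] rot [-0.005 -0.004  0.   ] t 2.17 q6 0.01
```

Request:
play_rows(
  increments=[1,25,1,1,0,0,0,1,50,2,1.5,0,0,0,1,75,2,1.5,0,0,0,1,90,2,1.5,0,0,0,1,90,2,1.5,0,0,0,0,90,2,1.5,0,0,0,0,90,2,1.5,0,0,0,0,90,2,1.5,0,0,0,0,90,2,1.5,0,0,0,0,90,2,1.5,0,0,0],
)

```text
clock: 3.0
tool_pos: [0.4421, 0.019, 0.0129]
eef_rot: [0.708, 0.03, 0.705, -0.03]
contact_force: [-1.3, -1.0, 7.4]
finger_gap: 0.0492
```

```bash
python3 -c "
from h import *
s,R=pose();print(R.as_matrix().round(3)[:,2]);plan([.438,.12,.20],np.radians(2.9))"
```

```text
[ 0.996 -0.084  0.004]
shift [-187.1  100.2  -11.8] rot [-0.135  0.004  0.   ] t 3.0 q6 0.01
```

```bash
python3 -c "
from h import *
plan([.5207,-.213,.12],np.radians(2.9))"
```

```text
shift [-106.6 -224.6   98.3] rot [-0.135  0.004  0.   ] t 3.0 q6 0.01
```

Request:
play_rows(
  increments=[0,-15,0,0,0,0,0,0,-35,0,0,0,0,0,0,-60,0,0,-0.02,0,0,0,-85,-15,5,-0.05,0,0,0,-110,-40,20,-0.08,0,0,0,-110,-75,35,-0.1,0,0,0,-110,-110,45,-0.12,0,0,0,-110,-145,60,-0.13,0,0,0,-110,-150,65,-0.13,0,0,0,-110,-150,65,-0.13,0,0],
)

```text
clock: 3.83
tool_pos: [0.4931, -0.138, 0.1216]
eef_rot: [0.708, -0.015, 0.706, 0.015]
contact_force: [0.3, 0.2, -3.2]
finger_gap: 0.049
```

```bash
python3 -c "
from h import *
plan([.5207,-.213,.078],np.radians(2.9))
s,R=pose();print(s['tool_pos'])"
```

```text
shift [ 43.7 -76.   24.3] rot [-0.008  0.002  0.001] t 3.83 q6 -0.42
[ 0.49310943 -0.13803584  0.12160121]
```

Request:
play_rows(
  increments=[0,8,-15,5,0,0,0,0,16,-30,10,0,0,0,0,24,-45,15,0,0,0,0,32,-60,20,0,0,0,0,40,-70,24,-0.005,0,0,0,44,-76,25,-0.005,0,0,0,44,-76,25,-0.005,0,0,0,44,-76,25,-0.005,0,0,0,44,-76,25,-0.005,0,0,0,44,-76,25,-0.005,0,0],
)

```text
clock: 4.67
tool_pos: [0.5207, -0.2095, 0.077]
eef_rot: [0.707, -0.018, 0.707, 0.018]
contact_force: [-0.0, -0.2, -2.5]
finger_gap: 0.0491
```

```bash
python3 - <<'E'
from h import *
s,R=pose();print(s['tool_pos'],s['contact_force'],R.as_matrix().round(3)[:,2])
plan([.5207,-.213,.078],np.radians(2.9))
C=cam("top");S=cam("side")
a=cv2.resize(C[0][180:250,360:460],(560,392),interpolation=cv2.INTER_CUBIC)
b=cv2.resize(S[0][100:200,280:380],(560,560),interpolation=cv2.INTER_CUBIC)[:,:]
b=cv2.resize(b,(392,392)); cv2.imwrite("pics/i1.png",cv2.resize(np.hstack([a,b]),None,fx=.84,fy=.84))
E
```

```text
[ 0.52074379 -0.20954779  0.07701222] [-0.04523564 -0.20366694 -2.50784935] [0.999 0.052 0.001]
shift [-1.  -3.4 -0.2] rot [0.001 0.001 0.   ] t 4.67 q6 -0.53
```

View pics/i1.png

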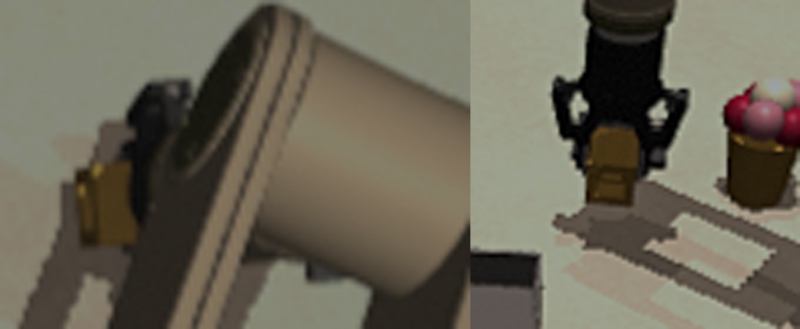

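```bash
python3 - <<'E'
from h import *
S=cam("side"); h=cv2.cvtColor(S[0],cv2.COLOR_BGR2HSV); m=cv2.inRange(h,(10,110,35),(35,255,255))
m[:,:300]=0;m[:,345:]=0;m[:120]=0;m[170:]=0
c=max(cv2.findContours(m,cv2.RETR_EXTERNAL,cv2.CHAIN_APPROX_NONE)[0],key=cv2.contourArea)
print(cv2.boundingRect(c))
for v in range(136,166,2):
    x=np.where(m[v])[0]; print(v,x.min() if len(x) else 0,x.max() if len(x) else 0,end="; ")
print()
a=np.radians(2.9); ax=np.array([-np.sin(a),np.cos(a),0]); lx=np.array([np.cos(a),np.sin(a),0])
c0=np.array([.5207,-.2085,.0891])
for s in(33,-33):
  for w in(-25,25):
    for z in(-25,25): print(s,w,z,np.round(proj(S,c0+ax*s/1e3+lx*w/1e3+[0,0,z/1e3]),1))
E
```

```text
(315, 138, 16, 25)
136 0 0; 138 321 321; 140 317 329; 142 316 330; 144 316 330; 146 316 330; 148 315 330; 150 316 330; 152 315 329; 154 316 329; 156 315 329; 158 316 328; 160 315 328; 162 327 328; 164 0 0; 
33 -25 -25 [328.6 162.6]
33 -25 25 [330.  150.4]
33 25 -25 [313.9 161. ]
33 25 25 [314.9 148.9]
-33 -25 -25 [330.  151.3]
-33 -25 25 [331.4 139.3]
-33 25 -25 [315.8 149.9]
-33 25 25 [316.8 137.8]
```

Request:
play_rows(
  increments=[0,-1,-10,-1.5,0,0,0,0,-1,-22,-1.5,0,0,0,0,-1,-34,-1.5,0,0,0,0,-1,-44,-1.5,0,0,0,0,-1,-52,-1.5,0,0,0,0,-1,-60,-1.5,0,0,0,0,-1,-68,-1.5,0,0,0,0,-1,-75,-1.5,0,0,0,0,-1,-75,-1.5,0,0,0,0,-1,-75,-1.5,0,0,0],
)

```text
clock: 5.65
tool_pos: [0.5229, -0.286, 0.0776]
eef_rot: [0.707, -0.018, 0.707, 0.018]
contact_force: [-2.4, -0.7, 0.7]
finger_gap: 0.0494
```

```bash
python3 -c "
from h import *
s,R=pose();print(s['tool_pos'],s['contact_force'],s['wrist_torque'],R.as_matrix().round(3)[:,2])
plan([.5245,-.310,.078],np.radians(2.9))"
```

```text
[ 0.52285665 -0.28601187  0.0776375 ] [-2.35686759 -0.70279768  0.65779707] [-0.09230526  0.31613486 -0.10258734] [ 0.999  0.051 -0.   ]
shift [ -0.3 -24.    0.4] rot [-0.    -0.     0.001] t 5.65 q6 -0.64
```

Request:
play_rows(
  increments=[0,-1,0,-0.7,0,0,0,0,-1,-2,-0.7,0,0,0,0,-1,-4,-0.7,0,0,0,0,-1,-6,-0.7,0,0,0,0,-1,-8,-0.7,0,0,0,0,-1,-10,-0.7,0,0,0,0,-1,-11,-0.7,0,0,0,0,-1,-12,-0.7,0,0,0,0,-1,-12,-0.7,0,0,0,0,-1,-12,-0.7,0,0,0],
)

```text
clock: 6.48
tool_pos: [0.5226, -0.2879, 0.0777]
eef_rot: [0.706, -0.014, 0.708, 0.024]
contact_force: [-4.4, 41.5, 17.0]
finger_gap: 0.0493
```

Request:
play_rows(
  increments=[0,0,15,0,0,0,0,0,0,35,0,0,0,0,0,0,60,0,0,0,0,0,0,90,0,0,0,0,0,-10,120,0,0,0,0,0,-25,150,5,0,0,0,0,-45,180,20,0,0,0,0,-60,200,45,0,0,0,0,-60,220,70,0,0,0,0,-60,240,90,0,0,0],
)

```text
clock: 7.32
tool_pos: [0.6029, -0.0516, 0.1405]
eef_rot: [0.708, -0.019, 0.705, 0.018]
contact_force: [0.6, -1.0, -3.2]
finger_gap: 0.0498
```

```bash
python3 -c "
from h import *
s,R=pose();print(s['tool_pos'],s['contact_force'],s['finger_gap'])
plan([.647,-.012,.03],np.radians(9))"
```

```text
[ 0.60292679 -0.05164509  0.14045655] [ 0.57823392 -0.99515889 -3.18018427] 0.049780856905498924
shift [110.6  37.4  45.6] rot [-0.105  0.004  0.001] t 7.32 q6 -0.22
```

Request:
play_rows(
  increments=[0,0,20,25,0,0,0,0,15,37,46,-0.05,0,0,0,45,37,46,-0.1,0,0,0,80,37,46,-0.1,0,0,0,110,37,46,-0.1,0,0,0,114,37,46,-0.1,0,0,0,114,37,46,-0.1,0,0,1,114,37,46,-0.1,0,0,1,114,37,46,-0.1,0,0,1,114,37,46,-0.1,0,0],
)

```text
clock: 8.15
tool_pos: [0.6466, -0.0141, 0.0275]
eef_rot: [0.707, -0.054, 0.703, 0.053]
contact_force: [-0.3, 0.3, 0.1]
finger_gap: 0.0826
```

Request:
play_rows(
  increments=[1,-10,0,0,0,0,0,1,-40,0,0,0,0,0,1,-80,0,0,0,0,0,1,-100,15,-30,0.05,0,0,1,-110,40,-65,0.12,0,0,1,-110,70,-100,0.2,0,0,1,-110,100,-135,0.27,0,0,1,-110,125,-165,0.32,0,0,1,-110,130,-185,0.35,0,0,1,-110,130,-185,0.35,0,0],
)

```text
clock: 8.98
tool_pos: [0.4375, 0.0886, 0.1347]
eef_rot: [0.703, 0.07, 0.704, -0.07]
contact_force: [-0.5, -0.9, 0.4]
finger_gap: 0.0856
```

```bash
python3 - <<'E'
from h import *
s,R=pose();print(s['tool_pos'],s['contact_force'],s['finger_gap'])
C=cam("top");S=cam("side")
for X in(C,S):
  h=cv2.cvtColor(X[0],cv2.COLOR_BGR2HSV); m=cv2.inRange(h,(12,110,50),(35,255,255))
  for c in cv2.findContours(m,cv2.RETR_EXTERNAL,cv2.CHAIN_APPROX_NONE)[0]:
    if 60<cv2.contourArea(c)<600:
      q=cv2.minAreaRect(c); 
      if 170<q[0][0]<370: print(np.round(q[0],1),np.round(q[1],1),round(q[2],1),np.round(onz(X,*q[0],.05),4))
plan([.434,.1385,.009],np.radians(-12))
E
```

```text
[0.43751065 0.08858858 0.13470064] [-0.46389463 -0.90929702  0.3688515 ] 0.08559083316963377
[190.5 266.5] [19. 21.] 90.0 [0.4038 0.3768 0.05  ]
[232.3 197.7] [17.7 23.3] 11.3 [0.6081 0.2508 0.05  ]
[213.4 195.5] [15.1 22.4] 11.3 [0.6159 0.3077 0.05  ]
[192.7 191.5] [17.9 23.2] 10.3 [0.6292 0.3701 0.05  ]
[319.5 184.8] [16.8 22.7] 80.5 [ 0.6437 -0.0144  0.05  ]
[338. 308.] [25.5 28.5] 5.7 [0.4019 0.3708 0.05  ]
[334.5 241.4] [19.1 28. ] 20.0 [0.434  0.1607 0.05  ]
[275.  194.5] [25. 16.] 90.0 [0.6391 0.006  0.05  ]
shift [127.1  48.4 -18.4] rot [ 0.012  0.003 -0.001] t 9.08 q6 0.28
```

Request:
play_rows(
  increments=[1,10,25,-9,0.006,0,0,1,30,48,-18,0.012,0,0,1,60,48,-18,0.012,0,0,1,95,48,-18,0.012,0,0,1,124,48,-18,0.012,0,0,1,124,48,-18,0.012,0,0,0,124,48,-18,0.012,0,0,0,124,48,-18,0.012,0,0,0,124,48,-18,0.012,0,0,0,124,48,-18,0.012,0,0],
)

```text
clock: 9.92
tool_pos: [0.4365, 0.1379, 0.0132]
eef_rot: [0.705, 0.075, 0.702, -0.074]
contact_force: [-0.9, -0.7, 8.0]
finger_gap: 0.0491
```

```bash
python3 -c "
from h import *
s,R=pose();print(s['tool_pos'],s['contact_force'],s['finger_gap'])
plan([.5207,-.21,.12],np.radians(2.9))"
```

```text
[0.43647815 0.13791576 0.01320603] [-0.88278478 -0.70008044  8.04655587] 0.04908952784435937
shift [-106.7 -322.3  155.8] rot [-0.262  0.005 -0.001] t 9.92 q6 0.41
```

Request:
play_rows(
  increments=[0,-30,0,0,0,0,0,0,-65,0,0,0,0,0,0,-95,-30,14,-0.04,0,0,0,-107,-65,31,-0.08,0,0,0,-107,-101,49,-0.12,0,0,0,-107,-138,67,-0.16,0,0,0,-107,-175,85,-0.2,0,0,0,-107,-212,103,-0.24,0,0,0,-107,-249,120,-0.26,0,0,0,-107,-280,136,-0.262,0,0],
)

```text
clock: 10.75
tool_pos: [0.5088, -0.168, 0.119]
eef_rot: [0.708, -0.019, 0.706, 0.018]
contact_force: [0.8, 1.1, -2.9]
finger_gap: 0.0492
```

```bash
python3 -c "
from h import *
s,R=pose();print(s['tool_pos'],s['contact_force'],s['finger_gap'])
plan([.5205,-.235,.0785],np.radians(2.9))"
```

```text
[ 0.50880361 -0.16799472  0.11899066] [ 0.81793499  1.14339651 -2.89072693] 0.04924204098947786
shift [ 40.6 -67.5   8.1] rot [0.001 0.002 0.002] t 10.75 q6 -0.47
```

Request:
play_rows(
  increments=[0,10,-12,2,0,0,0,0,20,-24,4,0,0,0,0,30,-36,6,0,0,0,0,36,-48,7,0,0,0,0,40,-58,8,0,0,0,0,40,-65,8,0,0,0,0,40,-65,8,0,0,0,0,40,-65,8,0,0,0,0,40,-65,8,0,0,0,0,40,-65,8,0,0,0],
)

```text
clock: 11.58
tool_pos: [0.5198, -0.2287, 0.0779]
eef_rot: [0.707, -0.018, 0.707, 0.018]
contact_force: [0.1, -0.5, -3.1]
finger_gap: 0.0491
```

```bash
python3 -c "
from h import *
s,R=pose();print(s['tool_pos'],s['contact_force'],R.as_matrix().round(3)[:,2])
plan([.5226,-.286,.079],np.radians(2.9))
S=cam('side'); h=cv2.cvtColor(S[0],cv2.COLOR_BGR2HSV); m=cv2.inRange(h,(10,110,35),(35,255,255))
m[:,:300]=0;m[:,345:]=0;m[:100]=0;m[170:]=0
c=max(cv2.findContours(m,cv2.RETR_EXTERNAL,cv2.CHAIN_APPROX_NONE)[0],key=cv2.contourArea); print(cv2.boundingRect(c))
a=np.radians(2.9); ax=np.array([-np.sin(a),np.cos(a),0]); lx=np.array([np.cos(a),np.sin(a),0]); c0=s['tool_pos']+[0,0,.0118]
print([np.round(proj(S,c0+ax*p/1e3+lx*w/1e3+[0,0,z/1e3]),1) for p,w,z in((33,-25,-25),(33,25,-25),(-33,-25,25),(-33,25,25))])
"
```

```text
[ 0.51982469 -0.22869224  0.07786117] [ 0.05021393 -0.54168773 -3.06799743] [0.999 0.052 0.001]
shift [ -1.1 -57.4  -0.2] rot [0.001 0.001 0.   ] t 11.58 q6 -0.56
(316, 135, 16, 24)
[array([329.6, 159. ]), array([315. , 157.5]), array([332.3, 135.9]), array([317.9, 134.5])]
```

Request:
play_rows(
  increments=[0,-1,-12,0,0,0,0,0,-1,-24,0,0,0,0,0,-1,-33,0,0,0,0,0,-1,-41,0,0,0,0,0,-1,-49,0,0,0,0,0,-1,-57,0,0,0,0,0,-1,-63,0,0,0,0,0,-1,-69,0,0,0,0,0,-1,-69,0,0,0,0,0,-1,-69,0,0,0,0],
)

```text
clock: 12.47
tool_pos: [0.523, -0.2983, 0.0782]
eef_rot: [0.707, -0.018, 0.707, 0.018]
contact_force: [1.1, -0.1, -4.2]
finger_gap: 0.0495
```

```bash
python3 -c "
from h import *
s,R=pose();print(s['tool_pos'],s['contact_force'],R.as_matrix().round(3)[:,2])
plan([.5239,-.312,.079],np.radians(2.9))"
```

```text
[ 0.52295314 -0.29829412  0.07816431] [ 1.14334674 -0.07383409 -4.17210966] [ 0.999  0.05  -0.   ]
shift [ -0.8 -13.7   0.3] rot [-0. -0. -0.] t 12.47 q6 -0.65
```

Request:
play_rows(
  increments=[0,0,-3,0,0,0,0,0,0,-6,0,0,0,0,0,0,-9,0,0,0,0,0,0,-11,0,0,0,0,0,0,-13,0,0,0,0,0,0,-15,0,0,0,0,0,0,-17,0,0,0,0,0,0,-18,0,0,0,0,0,0,-18,0,0,0,0,0,0,-18,0,0,0,0],
)

```text
clock: 13.3
tool_pos: [0.5236, -0.3086, 0.0779]
eef_rot: [0.706, -0.015, 0.708, 0.023]
contact_force: [-5.7, 34.2, 14.1]
finger_gap: 0.0494
```

Request:
play_rows(
  increments=[0,0,12,0,0,0,0,0,0,30,0,0,0,0,0,0,55,0,0,0,0,0,0,85,0,0,0,0,0,0,120,0,0,0,0,0,-5,155,0,-0.1,0,0,0,-15,190,-5,-0.2,0,0,0,-20,225,-10,-0.3,0,0,0,-20,260,-15,-0.4,0,0,0,-20,295,-20,-0.5,0,0],
)

```text
clock: 14.13
tool_pos: [0.489, -0.0211, 0.0992]
eef_rot: [0.681, -0.194, 0.679, 0.194]
contact_force: [-0.0, 1.0, -3.3]
finger_gap: 0.0492
```

```bash
python3 -c "
from h import *
s,R=pose();print(s['tool_pos'],s['contact_force'],s['finger_gap'],R.as_matrix().round(3)[:,2],s['q'].round(2))
plan([.46,.12,.04],np.radians(79.7))"
```

```text
[ 0.48901624 -0.0211007   0.09916454] [-0.03124597  0.95436798 -3.32405504] 0.04924325157348198 [0.849 0.528 0.001] [-0.15 -0.07  1.94 -0.    1.27 -0.7 ]
shift [ 59.1 135.2  49.7] rot [-0.835  0.001  0.002] t 14.13 q6 -0.7
```

Request:
play_rows(
  increments=[0,0,20,7,-0.1,0,0,0,0,40,15,-0.2,0,0,0,0,60,22,-0.3,0,0,0,0,80,30,-0.42,0,0,0,10,100,37,-0.54,0,0,0,25,120,44,-0.66,0,0,0,40,135,50,-0.78,0,0,0,50,135,50,-0.835,0,0,0,59,135,50,-0.835,0,0,0,59,135,50,-0.835,0,0],
)

```text
clock: 14.97
tool_pos: [0.4594, 0.1185, 0.0374]
eef_rot: [0.543, -0.451, 0.545, 0.452]
contact_force: [-1.2, -0.7, -3.7]
finger_gap: 0.0491
```

```bash
python3 -c "
from h import *
s,R=pose();print(s['tool_pos'],s['contact_force'],s['finger_gap'],R.as_matrix().round(3)[:,2],s['q'].round(2))
plan([.46,.12,.0135],np.radians(79.7))"
```

```text
[0.45943794 0.11852749 0.03743247] [-1.1978731 -0.6907779 -3.7348982] 0.04911272156528648 [ 0.185  0.983 -0.001] [ 0.14 -0.02  2.01 -0.    1.15 -1.24]
shift [23.9 -0.3  1.6] rot [-0.007 -0.001 -0.003] t 14.97 q6 -1.24
```

Request:
play_rows(
  increments=[0,6,0,0,0,0,0,0,12,0,0,0,0,0,0,17,0,0,0,0,0,0,21,0,0,0,0,0,0,25,0,0,0,0,0,0,25,0,0,0,0,0,0,25,0,0,0,0,0,1,25,0,0,0,0,0,1,25,0,0,0,0,0,1,25,0,0,0,0,0],
)

```text
clock: 15.8
tool_pos: [0.4616, 0.1188, 0.015]
eef_rot: [0.544, -0.452, 0.544, 0.451]
contact_force: [0.7, 0.6, 0.2]
finger_gap: 0.0829
```

Request:
play_rows(
  increments=[1,0,0,0,0,0,0,1,-15,0,0,0,0,0,1,-45,0,0,0,0,0,1,-80,0,0,0.1,0,0,1,-85,0,0,0.22,0,0,1,-90,0,0,0.34,0,0,1,-95,0,0,0.46,0,0,1,-100,0,0,0.58,0,0,1,-100,0,0,0.7,0,0,1,-100,0,0,0.82,0,0],
)

```text
clock: 16.63
tool_pos: [0.4614, 0.1188, 0.1151]
eef_rot: [0.68, -0.196, 0.679, 0.195]
contact_force: [0.7, 1.0, 0.4]
finger_gap: 0.0854
```

```bash
python3 - <<'E'
from h import *
s,R=pose();print(s['tool_pos'],s['contact_force'],s['finger_gap'],s['q'].round(2))
C=cam("top");S=cam("side")
for X in(C,S):
  h=cv2.cvtColor(X[0],cv2.COLOR_BGR2HSV); m=cv2.inRange(h,(12,110,50),(35,255,255))
  for c in cv2.findContours(m,cv2.RETR_EXTERNAL,cv2.CHAIN_APPROX_NONE)[0]:
    if 60<cv2.contourArea(c)<600:
      q=cv2.minAreaRect(c); 
      if 170<q[0][0]<370: print(np.round(q[0],1),np.round(q[1],1),round(q[2],1),np.round(onz(X,*q[0],.05),4))
plan([.46,.12,.02],np.radians(-10.3))
b=S[0][180:320,210:370]; t=C[0][150:290,170:330]
cv2.imwrite("pics/d1.png",cv2.resize(np.hstack([t,b]),None,fx=2.5,fy=2.5,interpolation=cv2.INTER_CUBIC))
E
```

```text
[0.46140013 0.11883712 0.11513309] [0.71308577 0.98037427 0.41835019] 0.08543352581795793 [ 0.14 -0.12  1.96  0.    1.3  -0.42]
[190.5 266.5] [19. 21.] 90.0 [0.4038 0.3768 0.05  ]
[232.2 197.7] [17.8 23. ] 9.5 [0.6082 0.2509 0.05  ]
[192.6 191.5] [17.8 23.1] 11.3 [0.629  0.3705 0.05  ]
[319.5 184.8] [16.8 22.7] 80.5 [ 0.6437 -0.0144  0.05  ]
[338. 308.] [25.5 28.5] 5.7 [0.4019 0.3708 0.05  ]
[326.1 235. ] [25.  23.4] 16.7 [0.46  0.142 0.05 ]
[275.  194.5] [25. 16.] 90.0 [0.6391 0.006  0.05  ]
shift [94.7  1.6 -0.3] rot [0.743 0.001 0.   ] t 16.73 q6 -0.42
```

View pics/d1.png

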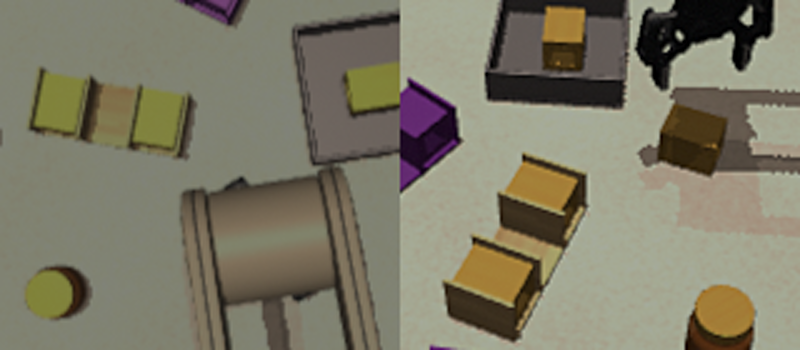

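Request:
play_rows(
  increments=[1,0,0,0,0.12,0,0,1,0,0,0,0.24,0,0,1,0,0,0,0.36,0,0,1,0,0,0,0.48,0,0,1,0,0,0,0.6,0,0,1,5,0,0,0.72,0,0,1,20,0,0,0.745,0,0,1,30,0,0,0.745,0,0,1,40,0,0,0.745,0,0,1,40,0,0,0.745,0,0],
)

```text
clock: 17.57
tool_pos: [0.459, 0.1184, 0.0717]
eef_rot: [0.703, 0.062, 0.706, -0.062]
contact_force: [0.8, -0.3, 0.1]
finger_gap: 0.0854
```

```bash
python3 - <<'E'
from h import *
s,R=pose();print(s['tool_pos'],s['contact_force'],s['finger_gap'])
plan([.4616,.1188,.0175],np.radians(-10.6))
E
```

```text
[0.45897086 0.11843342 0.07169818] [ 0.75585534 -0.34272162  0.05741157] 0.08536398292965776
shift [54.2  0.9  2.7] rot [ 0.009 -0.004  0.001] t 17.57 q6 0.32
```

Request:
play_rows(
  increments=[1,12,1,2.5,0.005,0,0,1,24,1,2.5,0.008,0,0,1,36,1,2.5,0.008,0,0,1,46,1,2.5,0.008,0,0,1,54,1,2.5,0.008,0,0,1,54,1,2.5,0.008,0,0,0,54,1,2.5,0.008,0,0,0,54,1,2.5,0.008,0,0,0,54,1,2.5,0.008,0,0,0,54,1,2.5,0.008,0,0],
)

```text
clock: 18.4
tool_pos: [0.4643, 0.1194, 0.0212]
eef_rot: [0.705, 0.066, 0.703, -0.066]
contact_force: [-0.2, 0.8, 1.5]
finger_gap: 0.0646
```

```bash
python3 - <<'E'
from h import *
s,R=pose();print(s['tool_pos'],s['contact_force'],s['finger_gap'],R.as_matrix().round(3)[:,2])
plan([.62,.308,.12],np.radians(-10.3))
S=cam("side")
cv2.imwrite("pics/g1.png",cv2.resize(S[0][190:260,280:380],None,fx=6,fy=6,interpolation=cv2.INTER_CUBIC))
E
```

```text
[0.46428088 0.11941924 0.02122233] [-0.22547234  0.78211131  1.51450678] 0.06462488889503769 [ 0.983 -0.186  0.002]
shift [-98.5 214.3 118.1] rot [-0.007  0.002 -0.001] t 18.4 q6 0.33
```

View pics/g1.png

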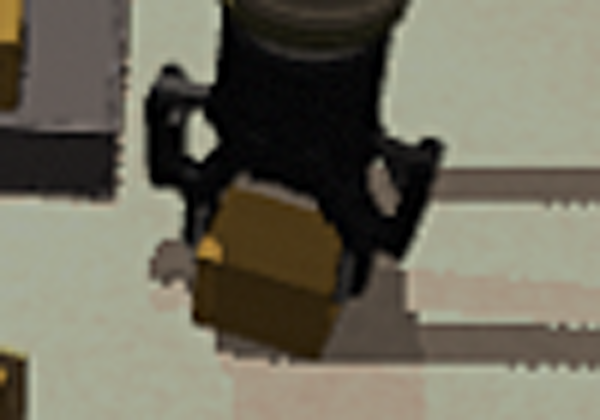

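```bash
python3 - <<'E'
from h import *
C=cam("top"); S=cam("side")
a=np.radians(-10.3); ex=np.array([np.cos(a),np.sin(a),0]); ey=np.array([-np.sin(a),np.cos(a),0]); o=np.array([.6200,.309,0])
def samp(X,t,k,z):
    P=np.array([[proj(X,o+ex*i+ey*j+[0,0,z]) for j in t] for i in k],np.float32)
    return cv2.remap(X[0],P[...,0],P[...,1],cv2.INTER_LINEAR)
t=np.arange(-100,101,2)/1e3
for n,X in(("top",C),("side",S)):
    f=samp(X,t,np.arange(-.02,.021,.004),.064).mean(0)
    print(n,[(int(round(j*1e3)),*map(int,c[::-1])) for j,c in zip(t,f) if abs(j)<.045 or abs(j)>.085])
# lengthways profile at board-top plane over the middle floor (z=.006)
tt=np.arange(-60,61,2)/1e3
for n,X in(("top",C),("side",S)):
    P=np.array([[proj(X,o+ex*i+ey*j+[0,0,.006]) for i in tt] for j in np.arange(-.012,.013,.004)],np.float32)
    f=cv2.remap(X[0],P[...,0],P[...,1],cv2.INTER_LINEAR).mean(0)
    print(n,"len",[(int(round(j*1e3)),*map(int,c[::-1])) for j,c in zip(tt,f) if abs(j)>.028])
E
```

```text
top [(-100, 76, 68, 58), (-98, 60, 52, 43), (-96, 50, 43, 32), (-94, 67, 62, 42), (-92, 97, 94, 62), (-90, 101, 98, 64), (-88, 94, 91, 53), (-86, 106, 106, 54), (-44, 128, 130, 62), (-42, 128, 130, 62), (-40, 125, 128, 61), (-38, 108, 109, 53), (-36, 80, 79, 41), (-34, 78, 75, 46), (-32, 102, 99, 65), (-30, 121, 116, 76), (-28, 127, 118, 78), (-26, 128, 116, 76), (-24, 128, 115, 75), (-22, 128, 114, 75), (-20, 128, 114, 75), (-18, 128, 115, 75), (-16, 128, 115, 76), (-14, 128, 115, 76), (-12, 128, 115, 76), (-10, 128, 115, 76), (-8, 128, 115, 76), (-6, 128, 115, 76), (-4, 128, 115, 76), (-2, 128, 115, 76), (0, 128, 115, 76), (2, 128, 114, 75), (4, 128, 114, 75), (6, 128, 114, 75), (8, 125, 111, 73), (10, 111, 96, 64), (12, 93, 78, 52), (14, 80, 65, 44), (16, 67, 54, 37), (18, 52, 42, 29), (20, 42, 34, 24), (22, 39, 32, 22), (24, 42, 35, 25), (26, 64, 58, 39), (28, 98, 95, 63), (30, 104, 101, 65), (32, 102, 100, 57), (34, 114, 114, 56), (36, 123, 125, 58), (38, 128, 130, 60), (40, 128, 130, 60), (42, 128, 130, 59), (44, 128, 130, 59), (86, 70, 66, 42), (88, 100, 98, 65), (90, 120, 120
[... 1989 characters left out ...]
0, 128, 129, 112)]
side len [(-60, 165, 170, 149), (-58, 165, 170, 149), (-56, 166, 170, 149), (-54, 165, 170, 149), (-52, 165, 170, 150), (-50, 166, 171, 150), (-48, 167, 171, 151), (-46, 168, 173, 152), (-44, 153, 155, 137), (-42, 123, 120, 99), (-40, 133, 129, 87), (-38, 159, 153, 99), (-36, 168, 161, 105), (-34, 167, 159, 105), (-32, 160, 153, 100), (-30, 147, 139, 91), (30, 134, 109, 61), (32, 131, 107, 60), (34, 133, 111, 65), (36, 136, 117, 72), (38, 137, 119, 75), (40, 133, 116, 73), (42, 131, 115, 73), (44, 132, 115, 74), (46, 135, 118, 75), (48, 134, 116, 73), (50, 130, 115, 78), (52, 127, 118, 90), (54, 137, 132, 107), (56, 152, 150, 124), (58, 160, 158, 134), (60, 164, 162, 140)]
```

Request:
play_rows(
  increments=[0,-20,0,0,0,0,0,0,-50,0,0,0,0,0,0,-80,15,8,0,0,0,0,-98,45,25,0,0,0,0,-98,80,44,0,0,0,0,-98,115,63,0,0,0,0,-98,150,82,0,0,0,0,-98,180,100,-0.007,0,0,0,-98,205,112,-0.007,0,0,0,-98,215,118,-0.007,0,0],
)

```text
clock: 19.38
tool_pos: [0.6201, 0.3115, 0.1169]
eef_rot: [0.704, 0.063, 0.705, -0.063]
contact_force: [1.0, 0.4, -3.3]
finger_gap: 0.0646
```

```bash
python3 -c "
from h import *
s,R=pose();print(s['tool_pos'],s['contact_force'],s['finger_gap'],R.as_matrix().round(3)[:,2])
plan([.6202,.310,.102],np.radians(-10.3))"
```

```text
[0.62014819 0.31152514 0.11694318] [ 1.00022639  0.41274785 -3.26962683] 0.0646107924254965 [ 0.984 -0.177 -0.001]
shift [14.9 -1.5  0.3] rot [ 0.001 -0.001 -0.   ] t 19.38 q6 0.57
```

Request:
play_rows(
  increments=[0,4,-1,0,0,0,0,0,8,-1.5,0,0,0,0,0,12,-1.5,0,0,0,0,0,15,-1.5,0,0,0,0,0,15,-1.5,0,0,0,0,0,15,-1.5,0,0,0,0,0,15,-1.5,0,0,0,0,0,15,-1.5,0,0,0,0,0,15,-1.5,0,0,0,0,0,15,-1.5,0,0,0,0],
)

```text
clock: 20.22
tool_pos: [0.6193, 0.3071, 0.1037]
eef_rot: [0.704, 0.064, 0.704, -0.063]
contact_force: [0.3, 0.2, -3.5]
finger_gap: 0.0649
```

```bash
python3 - <<'E'
from h import *
s,R=pose();print(s['tool_pos'],s['contact_force'],R.as_matrix().round(3)[:,2])
plan([.6202,.310,.102],np.radians(-10.3))
S=cam("side");C=cam("top")
t=C[0][160:230,170:260]; b=S[0][215:315,220:300]
cv2.imwrite("pics/p1.png",np.hstack([cv2.resize(t,(450,350),interpolation=cv2.INTER_CUBIC),cv2.resize(b,(280,350),interpolation=cv2.INTER_CUBIC)]))
a=np.radians(-10.3); ex=np.array([np.cos(a),np.sin(a),0]); ey=np.array([-np.sin(a),np.cos(a),0]); o=np.array([.6200,.309,0])
tt=np.arange(-60,61,2)/1e3
for n,X,z in(("top",C,.131),("side",S,.131),("sidelow",S,.081)):
    P=np.array([[proj(X,o+ex*i+ey*j+[0,0,z]) for j in tt] for i in np.arange(-.024,.025,.008)],np.float32)
    f=cv2.remap(X[0],P[...,0],P[...,1],cv2.INTER_LINEAR).mean(0)
    print(n,[(int(round(j*1e3)),*map(int,c[::-1])) for j,c in zip(tt,f) if .012<abs(j)<.045])
E
```

```text
[0.61930037 0.30711932 0.10367811] [ 0.29993212  0.21799456 -3.53810715] [ 0.984 -0.179  0.   ]
shift [1.7 3.  0.4] rot [-0.  0. -0.] t 20.22 q6 0.57
top [(-44, 96, 86, 69), (-42, 101, 91, 74), (-40, 106, 96, 78), (-38, 112, 101, 82), (-36, 115, 103, 84), (-34, 115, 104, 84), (-32, 113, 102, 82), (-30, 108, 97, 77), (-28, 109, 96, 74), (-26, 104, 91, 68), (-24, 102, 88, 65), (-22, 97, 83, 60), (-20, 94, 81, 58), (-18, 88, 76, 55), (-16, 81, 70, 51), (-14, 72, 62, 47), (14, 45, 40, 33), (16, 47, 42, 34), (18, 49, 43, 36), (20, 50, 44, 37), (22, 51, 46, 37), (24, 53, 47, 38), (26, 54, 48, 40), (28, 56, 49, 41), (30, 56, 50, 41), (32, 57, 51, 42), (34, 58, 52, 42), (36, 60, 53, 43), (38, 62, 55, 44), (40, 63, 56, 45), (42, 64, 57, 46), (44, 66, 59, 48)]
side [(-44, 14, 14, 14), (-42, 9, 9, 10), (-40, 9, 8, 9), (-38, 10, 10, 10), (-36, 10, 9, 10), (-34, 9, 8, 10), (-32, 8, 8, 9), (-30, 12, 11, 11), (-28, 24, 19, 12), (-26, 37, 28, 15), (-24, 48, 36, 18), (-22, 51, 39, 19), (-20, 50, 39, 18), (-18, 55, 41, 19), (-16, 62, 46, 20), (-14, 66, 49, 21), (14, 90, 67, 29), (16, 95, 71, 30), (18,
[... 156 characters left out ...]
5), (36, 68, 55, 31), (38, 71, 58, 34), (40, 73, 60, 36), (42, 73, 60, 36), (44, 73, 60, 36)]
sidelow [(-44, 58, 44, 19), (-42, 60, 46, 21), (-40, 63, 48, 23), (-38, 65, 50, 24), (-36, 65, 50, 25), (-34, 64, 49, 25), (-32, 64, 49, 25), (-30, 68, 51, 25), (-28, 71, 54, 26), (-26, 73, 55, 27), (-24, 73, 56, 27), (-22, 74, 56, 28), (-20, 75, 57, 27), (-18, 73, 56, 26), (-16, 71, 54, 25), (-14, 65, 49, 21), (14, 53, 39, 15), (16, 52, 38, 14), (18, 51, 37, 13), (20, 55, 42, 19), (22, 71, 59, 39), (24, 87, 74, 56), (26, 96, 81, 62), (28, 95, 80, 61), (30, 93, 78, 60), (32, 92, 77, 58), (34, 91, 76, 58), (36, 90, 75, 58), (38, 101, 86, 63), (40, 118, 102, 71), (42, 136, 118, 78), (44, 111, 96, 62)]
```

View pics/p1.png

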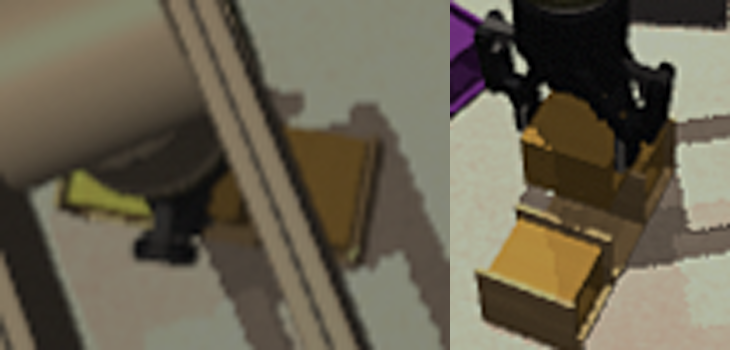

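Request:
play_rows(
  increments=[0,0,2,0,0,0,0,0,0,3.3,0,0,0,0,0,0,3.3,0,0,0,0,0,0,3.3,0,0,0,0,0,5,3.3,0,0,0,0,0,12,3.3,0,0,0,0,0,18,3.3,0,0,0,0,0,24,3.3,0,0,0,0,0,30,3.3,0,0,0,0,0,30,3.3,0,0,0,0],
)

```text
clock: 21.15
tool_pos: [0.6185, 0.3098, 0.0707]
eef_rot: [0.703, 0.063, 0.705, -0.064]
contact_force: [-0.4, -0.6, -3.5]
finger_gap: 0.0649
```

```bash
python3 - <<'E'
from h import *
s,R=pose();print(s['tool_pos'],s['contact_force'],s['wrist_torque'],s['finger_gap'],R.as_matrix().round(3)[:,2])
plan([.6202,.3105,.029],np.radians(-10.3))
E
```

```text
[0.61847253 0.30978312 0.07073517] [-0.35421939 -0.62723786 -3.54948117] [-0.02871895  0.02429225 -0.03416125] 0.06485084259241404 [ 0.984 -0.179 -0.003]
shift [41.7  1.1  1.7] rot [-0.    -0.003  0.002] t 21.15 q6 0.57
```

Request:
play_rows(
  increments=[0,6,0,0,0,0,0,0,12,0,0,0,0,0,0,18,0,0,0,0,0,0,24,0,0,0,0,0,0,30,0,0,0,0,0,0,35,0,0,0,0,0,0,39,0,0,0,0,0,0,42,0,0,0,0,0,0,42,0,0,0,0,0,0,42,0,0,0,0,0],
)

```text
clock: 21.98
tool_pos: [0.6197, 0.3103, 0.0312]
eef_rot: [0.704, 0.064, 0.704, -0.064]
contact_force: [1.3, 0.4, -2.9]
finger_gap: 0.0648
```

```bash
python3 - <<'E'
from h import *
s,R=pose();print(s['tool_pos'],s['contact_force'],s['wrist_torque'],s['finger_gap'],R.as_matrix().round(3)[:,2])
E
```

```text
[0.61968969 0.31033792 0.03118536] [ 1.27091961  0.36728198 -2.94766373] [-0.06703796 -0.02640919 -0.00251586] 0.06476003146834775 [ 0.984 -0.179 -0.   ]
```

Request:
play_rows(
  increments=[0,1.5,0,0,0,0,0,0,3,0,0,0,0,0,0,4,0,0,0,0,0,0,5,0,0,0,0,0,0,5,0,0,0,0,0,0,5,0,0,0,0,0,1,5,0,0,0,0,0,1,5,0,0,0,0,0,1,5,0,0,0,0,0,1,5,0,0,0,0,0],
)

```text
clock: 22.82
tool_pos: [0.6199, 0.3104, 0.0263]
eef_rot: [0.704, 0.064, 0.704, -0.064]
contact_force: [0.2, -0.7, -0.7]
finger_gap: 0.0859
```

Request:
play_rows(
  increments=[1,-5,0,0,0,0,0,1,-20,0,0,0,0,0,1,-45,0,0,0,0,0,1,-75,0,0,0,0,0,1,-105,0,0,0,0,0,1,-140,-30,-25,0,0,0,1,-150,-60,-50,0,0,0,1,-150,-90,-75,0,0,0,1,-150,-120,-100,0,0,0,1,-150,-150,-125,0,0,0],
)

```text
clock: 23.65
tool_pos: [0.4693, 0.1845, 0.1783]
eef_rot: [0.705, 0.064, 0.703, -0.063]
contact_force: [-0.6, -0.5, 0.3]
finger_gap: 0.0851
```

Request:
play_rows(
  increments=[1,0,-30,-20,0,0,0,1,0,-60,-40,0,0,0,1,0,-90,-60,0,0,0,1,0,-120,-60,0,0,0,1,0,-150,-60,0,0,0,1,0,-180,-60,0,0,0,1,0,-180,-60,0,0,0,1,0,-180,-60,0,0,0,1,0,-180,-60,0,0,0,1,0,-180,-60,0,0,0],
)

```text
clock: 24.48
tool_pos: [0.3791, 0.0196, 0.1769]
eef_rot: [0.705, 0.063, 0.704, -0.063]
contact_force: [0.6, -0.0, -0.2]
finger_gap: 0.0853
```

```bash
python3 - <<'E'
from h import *
s,R=pose();print(s['tool_pos'],s['contact_force'],s['finger_gap'])
S=cam("side");C=cam("top")
t=C[0][140:290,170:370]; b=S[0][180:320,210:370]
cv2.imwrite("pics/f1.png",np.hstack([cv2.resize(t,(460,345),interpolation=cv2.INTER_CUBIC),cv2.resize(b,(340,345),interpolation=cv2.INTER_CUBIC)]))
h=cv2.cvtColor(C[0],cv2.COLOR_BGR2HSV); m=cv2.inRange(h,(15,120,90),(35,255,255))
for c in cv2.findContours(m,cv2.RETR_EXTERNAL,cv2.CHAIN_APPROX_NONE)[0]:
  if 60<cv2.contourArea(c)<900:
    q=cv2.minAreaRect(c); print(np.round(q[0],1),np.round(q[1],1),round(q[2],1),np.round(onz(C,*q[0],.056),4))
E
```

```text
[0.37912667 0.01962412 0.17693326] [ 0.62749834 -0.03395254 -0.18078833] 0.08532963847855872
[ 14.4 367.2] [12.2 28.9] 69.4 [0.1234 0.8846 0.056 ]
[189. 267.] [18. 18.] 90.0 [0.4027 0.3801 0.056 ]
[232.8 197. ] [16.7 21.5] 10.3 [0.6095 0.2487 0.056 ]
[212.9 194. ] [16.6 21.6] 10.3 [0.6196 0.3084 0.056 ]
[193.3 190.9] [16.5 21.6] 10.3 [0.63   0.3672 0.056 ]
[319.5 184.5] [15.9 22.2] 80.5 [ 0.6436 -0.0139  0.056 ]
[ 20.5 149.5] [47.2 20.3] 21.0 [0.7643 0.8879 0.056 ]
```

View pics/f1.png

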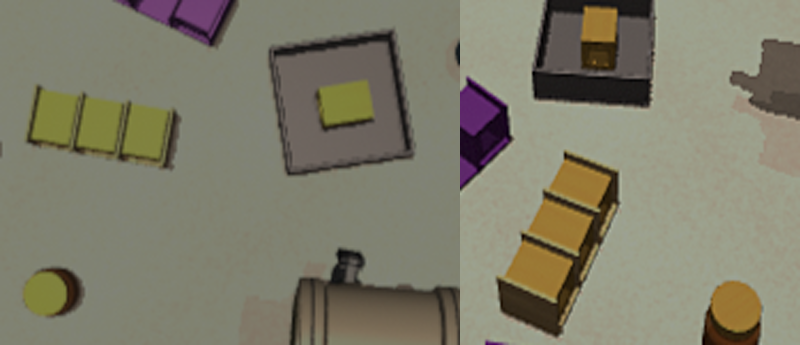

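The picture shows the clear sleeve seated level in the middle slot at top pixel (213,194), in line with its neighbours. The blocked sleeve lies in the tub at (319,185), and the arm is clear of everything.

```bash
python3 -c "
from rig import r
print(r.finish_job())"
```

```text
the job is handed in; nothing more can be done
None
```

The job is done and handed in at about 24.5 s of the 72 s allowed. No verdict was reported.

- **Blocked sleeve:** the sleeve nearer the gauge stopped about 22 mm short of the shoulder, with about 41 N of pushback. I put it in the tub.
- **Clear sleeve:** the other one slid on freely and stopped about 21 mm further in, with about 34 N against the shoulder. I took it off, laid it flat on the table and let go. I then gripped it by its ends and lowered it into the middle slot of the plywood rack, where it went in without touching the sides.

Last checks:
- **In the rack:** the top camera put the clear sleeve at (0.620, 0.308), against my estimate of (0.620, 0.309) for the slot centre. It lies at the same angle as its neighbours.
- **In the tub:** the blocked sleeve is at about (0.644, -0.014), near the middle of the tub.
- **Gripper:** it is open and clear, with no contact force.
- **Bystanders:** the candle jar has not moved. I did not re-measure the tumbler and flower pot at the end, but no path went close to them.
- **Disagreement:** the two cameras differed by about 3 mm on the rack's sideways position. I used the average.

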